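Open the spice mill and hold its grinder head over the jar

TASK

Open the spice mill for me: lift the loose steel dust cap off its top and stand it, open end down as it came off, in the empty compartment at the other end of the wooden caddy, without dropping it. Then unscrew the tight black grinder head counter-clockwise, letting the caddy compartment brace the square jar so that the jar stays down in its place, and once the threads let go stop turning, lift the head straight up and hold it level over the jar's mouth, two or three centimetres clear of it, so that anything caught in the mill falls back into the jar. Finish like that, still gripping the head in the air, and leave the other things on the counter where they are.

Things in the scene. Friction and masses are not known exactly. Their poses are not given: they have to be found in the camera images.
- caddy: Wooden caddy, a low open box 211 mm long (its y), 75 mm wide (x), 32 mm high, held to the counter by suction feet: it does not move. Two partitions make three compartments in a row along y, 61 mm square inside, centres 68 mm apart, walls 7 mm, floor 6 mm thick. The mill stands in the end one at -y, a low tin in the middle, the end one at +y is empty. Origin: centre of the underside. Any yaw.
- empty_pocket (a point): Centre of the inner floor of the caddy's empty end compartment, 136 mm from the mill, 6 mm above the counter and 26 mm below the top of its walls; axes as the caddy's.
- jar: The mill's jar: square clear glass, 58 x 58 mm, flat shoulder 80 mm above its underside, then a round threaded neck 41 mm wide. About 0.3 kg, loose: it stands in an end compartment of the caddy with 1.5 mm play on each side, so the compartment's walls keep it from turning but nothing holds it down. Origin: centre of its underside; z up.
- mouth (a point): Centre of the jar's mouth (the top of the neck with its springy rubber seal), on the jar's axis, 102 mm above the jar's underside.
- head: The mill's grinder head, black plastic, 70 g: a ribbed round collar 48 mm in diameter, 34 mm tall, carrying a round grinding stub 36 mm in diameter, 26 mm tall. Origin: centre of the collar's underside, z up; screwed on it lies 82 to 83 mm above the jar's underside. Lifted straight up by 15 mm from there its lugs clear the neck, by 20 mm it clears the mouth.
- head_grip (a point): Where to grip the head: on its axis, 26 mm above the collar's underside. The head is tight (0.5 to 0.9 N m at first, easing as it turns; grip with 20 N or more) on three short lug threads. Turned counter-clockwise from above it rises about 2 mm and comes free after 0.75 to 1.05 rad, depending on the start; a stop blocks it somewhere past 1.4 rad. One turn of 1.15 to 1.35 rad always frees it.
- dust_cap: The mill's loose dust cap: a steel cup, upside down, 44 mm in diameter, 40 mm tall, 45 g. It rests on the head's collar around the stub with 2 mm play. Origin: centre of its open lower rim, z up towards the closed top, which is 40 mm above. Stood in the compartment its top is 46 mm above the counter, 14 mm above the caddy's walls: hold it by the top 12 mm.
- mug: Bystander: white mug, 82 mm wide, 95 mm tall, loose on the counter. Origin: centre of its underside.
- bowl: Bystander: small blue bowl, 124 mm wide, 50 mm tall, loose on the counter. Origin: centre of its underside.
- spoon: Bystander: wooden spoon 260 mm long, lying loose on the counter beyond the caddy. Origin: under its middle; its length is its x.
- tin: Bystander: flat round spice tin, 55 mm in diameter, 22 mm tall, loose in the caddy's middle compartment. Origin: centre of its underside.
There are look-alikes about, which are no part of the job. Several things have the shape of the dust_cap; the one meant has the colours described above.

How it is judged:
On the way, in this order (a step that is already met when the one before it is completed fails the run):
1. the dust cap stands open end down on the floor of the caddy's empty compartment, let go (x of dust_cap in the frame of empty_pocket between -0.013 and 0.013 m and y of dust_cap in the frame of empty_pocket between -0.013 and 0.013 m and z of dust_cap in the frame of empty_pocket below 0.004 m and angle between dust_cap's own z axis and vertical below 0.1 rad and contact force between the fingers and dust_cap below 0.05 N and linear speed of dust_cap below 0.03 m/s), for 0.2 s.
2. the head is unscrewed and lifted off the jar in the grip, the jar still down in its compartment (z of head in the frame of jar above 0.101 m and contact force between the fingers and head above 1 N and z of jar in the frame of caddy below 0.01 m), for 0.2 s.
At the end, for the whole second after the job is handed in: Head gripped (over 1 N), still, level within 0.2 rad, its underside 5 to 50 mm above the mouth and within 15 mm of its axis, not touching the jar; jar upright on its compartment's floor (4 mm, 0.1 rad); dust cap standing open end down on the empty end compartment's floor (4 mm, 0.1 rad), at rest (contact force between the fingers and head above 1 N and contact force between head and jar below 0.05 N and z of head in the frame of mouth between 0.005 and 0.05 m and horizontal distance between head and mouth below 0.015 m and angle between head's own z axis and vertical below 0.2 rad and linear speed of each of head, jar, dust_cap below 0.02 m/s and z of jar in the frame of caddy below 0.01 m and angle between each of jar, dust_cap's own z axis and vertical below 0.1 rad and x of dust_cap in the frame of empty_pocket between -0.013 and 0.013 m and y of dust_cap in the frame of empty_pocket between -0.013 and 0.013 m and z of dust_cap in the frame of empty_pocket below 0.004 m); the arm keeps its last pose, push and grip.
It fails at once if the jar is pulled up out of its compartment by more than 12 mm or tipped by more than 0.25 rad (z of jar in the frame of caddy above 0.018 m or angle between jar's own z axis and vertical above 0.25 rad).
It fails at once if the dust cap is dropped or knocked off (moves faster than 0.6 m/s while not gripped) (linear speed of dust_cap above 0.6 m/s and contact force between the fingers and dust_cap below 0.05 N).
It fails at once if another thing is moved by more than 30 mm: tin, mug, bowl or spoon (distance of any of tin, mug, bowl, spoon from where it was at the start of the episode above 0.03 m).
It also fails if it takes over 54 s, if anything falls off the work surface, if the arm or the gripper's body presses on something with over 40 N, if the wrist force passes 120 N, or if a joint passes its speed limit or range.

ROBOT

A 6-joint arm with a two-finger parallel gripper is mounted at the origin on the work surface. World frame = base frame: x ahead of the robot, y to its left, z up, the work surface at z = 0. Lengths are in m, angles in rad, forces in N, time in s.
With the tool pointing down it reaches from about 0.3 to 0.85 m from the base axis. Payload 5.4 kg.
Tool frame: the origin (TCP) lies at the very end of the fingers, on their centre line; the grasp point (between the pads) lies 19 mm behind it (arm.hold_point_z is the distance from the TCP to the grasp point, in m); z points along the fingers, y is the line along which they close (so a half turn about z gives the same grasp; the last joint's range is limited). The gripper opens to 85 mm and grips with 20 to 120 N. Pads are 22 mm wide; open, the fingers measure 114 mm over their backs; the gripper's body (76 mm by 85 mm) begins 54 mm behind the grasp point. The pads swing forward as they close: fully open they stand 13 mm farther back than shut.
Start: joints at [-0.21, 0.158, 1.597, -0, 1.386, -0.21], TCP at [0.575, -0, 0.231] pointing down, gripper open.
Joint ranges: [-2.91, 2.91], [-0.94, 2.29], [0.18, 2.7], [-1.29, 4.43], [0.17, 2.64], [-3, 3]. Speed limits (rad/s): [2.57, 2.57, 3.14, 3.14, 3.14, 3.14].

INTERFACE

Orientations are given as a rotation vector (axis times angle).
In Python, from plant import telemetry, imaging, arm gives the robot as it stands. The module is installed in compiled form; this text tells all that it offers.
- The arm moves only by the tool arm_command, never from a script. Its argument "deltas" is a list of rows, each an object of numbers: "dx", "dy", "dz": the shift along the tool's x, y, z in units of 30 mm (1.0 is 30 mm); "spin": the turn about the tool's z in units of 6 degrees (1.0 is 6 degrees); "claw": the closure, from -1 (fully open) to 1 (shut). In form: [{"dx": .., "dy": .., "dz": .., "spin": .., "claw": ..}, ...]. A call has 1 to 20 rows; each row is the pose to reach, as a shift and turn from the pose commanded when the call began, along the tool's axes at that moment; what a row does not reach only later rows make up. A row lasts 1/12 s, in which the tool goes at most 41.7 mm and 7.16 degrees, less where a joint would pass 70% of its speed; a pose out of reach is approached as far as the arm can. A call with a gripper value outside its range is refused whole. The fingers move at their own pace and stop on an object; "force" is the grip in N (left out, the last holds). Time passes only in rows, so rows that repeat a pose let the fingers close. It gives the time, the measured TCP pose, the force, the opening and the grip force at its end, in the units of the state.
- telemetry.read_state(): the state, without advancing time (a new reading comes with each control period).
- imaging.read_camera(name): name is "scene" or "side" or "wrist"; returns a dict with "image" (480x640x3 uint8, red, green, blue), "K" (3x3 intrinsics, pixels), "rvec" (rotation vector, rad) and "tvec" (3), from world to camera coordinates, as OpenCV has them; the wrist camera has in their place "tool_from_camera" (4x4, takes a point from camera to tool coordinates, whose origin is the TCP and whose axes are the flange's). Camera axes: x right, y down, z forward; pixel columns grow to the right and rows downward; lengths in m; the calibration is good to about 2 mm. The wrist camera is an equidistant fisheye: a pixel r from the principal point sees the ray r / f radians off the axis. A picture is of the moment at which its call begins: read the wrist's pose just before it. There is no depth.
- arm.hand_in(): hands the job in; it is judged then, once.
The state is a dict: "clock": time; "joint_pos": joint angles; "joint_vel": joint speeds; "tau": joint torques, N m; "ee_pos": TCP position; "orientation": TCP orientation; "force": force on the tool from outside, world axes, zero at the start; "wrist_torque": the same for the moment, N m; "opening": finger opening in m; "grip_force": force on a finger pad.
Only numpy, scipy, OpenCV 4.12 (cv2) and the standard library are available. Lean on these libraries where they do the work, as an engineer would, in place of code of your own. Each camera call takes 0.05 s, during which the arm holds its last target. There are 200 camera calls.

## Working session

There is one attempt and no reset: what is moved stays moved. The work goes in short steps, Python scripts to look and compute and a tool call to move; the robot and the scene stay as the last step left them, time stands still between calls to the robot, and variables do not carry over. Pictures are saved under pics/ and viewed, at most 13 in all, crops included, and the job is handed in when it is done.

Besides the shell and the picture viewer there is one more tool, called after "Request:" as name(argument=value, ...) on one line, values as JSON. arm_command: Moves the arm, as the interface text tells. Its arguments: {"type":"object","properties":{"deltas":{"type":"array"},"force":{"type":"number"}},"required":["deltas"]}

```bash
mkdir -p pics
cat > h.py <<'E'
import numpy as np, cv2
from plant import telemetry, imaging, arm
def cam(n):
    s=telemetry.read_state(); c=imaging.read_camera(n); c['s']=s; return c
def save(im,name): cv2.imwrite('pics/'+name,cv2.cvtColor(im,cv2.COLOR_RGB2BGR))
def ray(c,u,v):
    K=c['K']
    if 'rvec' in c:
        R=cv2.Rodrigues(np.array(c['rvec'],float))[0]; t=np.array(c['tvec'],float).ravel()
        d=np.linalg.inv(K)@[u,v,1]; return -R.T@t, R.T@d
    a=(u-K[0,2])/K[0,0]; b=(v-K[1,2])/K[1,1]; r=np.hypot(a,b)
    d=np.array([a/r*np.sin(r),b/r*np.sin(r),np.cos(r)]) if r>1e-9 else np.array([0,0,1.])
    T=np.array(c['tool_from_camera']); Rw=cv2.Rodrigues(np.array(c['s']['orientation'],float))[0]
    return Rw@T[:3,3]+np.array(c['s']['ee_pos']), Rw@T[:3,:3]@d
def plane(c,u,v,z):
    o,d=ray(c,u,v); return o+d*(z-o[2])/d[2]
def proj(c,P):
    R=cv2.Rodrigues(np.array(c['rvec'],float))[0]; p=c['K']@(R@np.array(P)+np.array(c['tvec']).ravel()); return p[:2]/p[2]
E
python3 - <<'E'
from h import *
for n in ['scene','side','wrist']:
    c=cam(n); save(c['image'],n+'0.png'); np.save(n+'0.npy',c,allow_pickle=True)
    print(n,c['K'].tolist() if hasattr(c['K'],'tolist') else c['K'], ray(c,320,240))
s=telemetry.read_state(); print(s, arm.hold_point_z)
E
```

```text
scene [[546.6620003939919, 0.0, 322.1779206310872], [0.0, 546.6620003939919, 241.38362700197314], [0.0, 0.0, 1.0]] (array([ 1.33288016, -0.07969453,  0.93236946]), array([-0.66453396,  0.06072791, -0.74480133]))
side [[604.2410279125457, 0.0, 314.5976972357294], [0.0, 604.2410279125457, 238.37467260929054], [0.0, 0.0, 1.0]] (array([ 0.50210972, -0.98415476,  0.93021195]), array([ 0.10485221,  0.75667727, -0.64539345]))
wrist [[371.64829954431775, 0.0, 321.60997736069424], [0.0, 371.64829954431775, 238.21856903079944], [0.0, 0.0, 1.0]] (array([0.57446439, 0.07319605, 0.37249175]), array([-0.0065881 , -0.29555635, -0.95530259]))
{'clock': 0.15, 'joint_pos': array([-2.10120619e-01,  1.58932020e-01,  1.59796221e+00,  2.24174100e-05,
        1.38623540e+00, -2.10124043e-01]), 'joint_vel': array([-0.00160864, -0.00212898, -0.00335892, -0.0007727 , -0.00118587,
        0.0008188 ]), 'tau': array([-2.14565043e-04, -3.96382570e+01, -3.31784391e+01, -3.73612720e-04,
        5.52137004e-03,  3.93964319e-05]), 'ee_pos': array([5.74517870e-01, 7.67049245e-05, 2.30517879e-01]), 'orientation': array([-2.22052172e+00, -2.22052015e+00,  1.28395216e-03]), 'force': array([1.39523537, 0.59707625, 0.01938251]), 'wrist_torque': array([0.02312847, 0.00419863, 0.00429414]), 'grip_force': 0.0, 'opening': 0.08519994159733676} 0.0187
```

View pics/scene0.png

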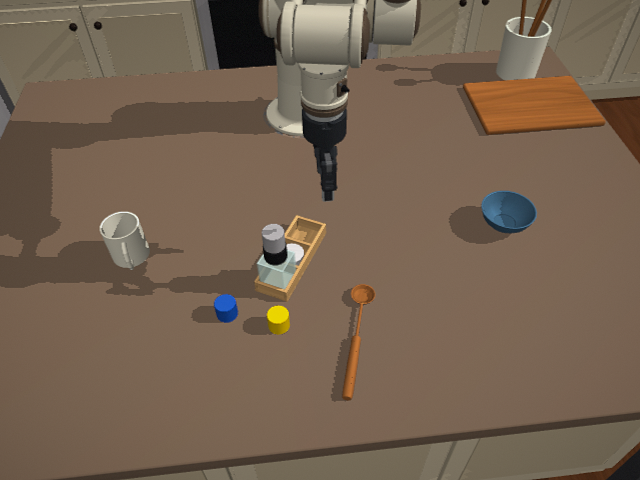

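View pics/side0.png

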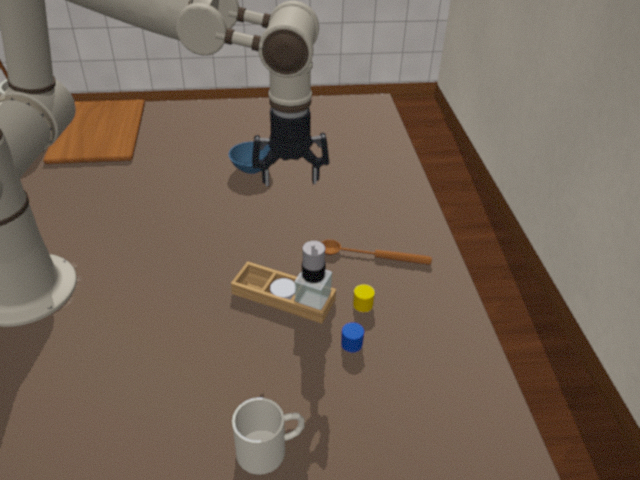

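View pics/wrist0.png

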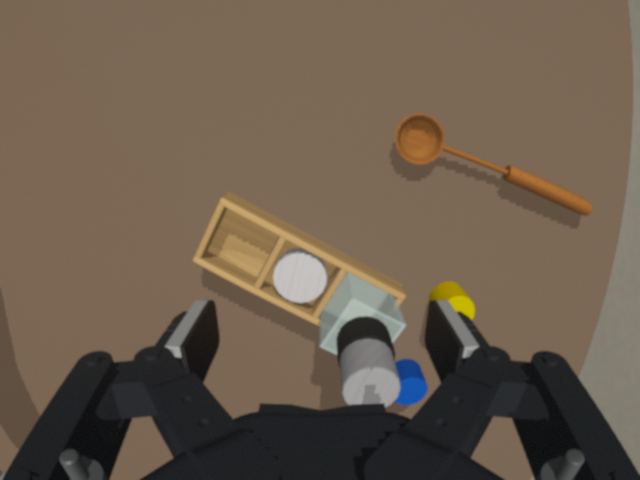

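Dust-cap candidates: grey steel cap on the mill (scene 273,235), blue cup (226,308), yellow cup (278,320), and the white tin (291,254). I choose the grey one on the mill, and check it in a close crop.

Run:
```python
from h import *
S=np.load('scene0.npy',allow_pickle=True).item();D=np.load('side0.npy',allow_pickle=True).item();W=np.load('wrist0.npy',allow_pickle=True).item()
a=cv2.resize(S['image'][205:305,240:340],(400,400),interpolation=2);b=cv2.resize(D['image'][225:325,240:340],(400,400),interpolation=2)
save(np.hstack([a,b]),'crop1.png')
def wood(c,roi):
    h=cv2.cvtColor(c['image'],cv2.COLOR_RGB2HSV); m=cv2.inRange(h,(10,100,90),(24,255,255)); z=np.zeros_like(m); u0,v0,u1,v1=roi; z[v0:v1,u0:u1]=m[v0:v1,u0:u1]; return z
for n,c,roi in (('S',S,(240,205,340,305)),('D',D,(225,255,345,325)),('W',W,(180,180,420,350))):
    m=wood(c,roi); p=cv2.findNonZero(m); hull=cv2.convexHull(p); ap=cv2.approxPolyDP(hull,4,True)[:,0]
    print(n,len(p))
    for u,v in ap: print((u,v),plane(c,u,v,.032).round(4)[:2],plane(c,u,v,0).round(4)[:2])
```

```text
S 1853
(np.int32(325), np.int32(224)) [0.4824 0.0102] [0.4522 0.0134]
(np.int32(326), np.int32(232)) [0.5072 0.0097] [0.4779 0.0128]
(np.int32(287), np.int32(301)) [ 0.6854 -0.09  ] [ 0.6624 -0.0903]
(np.int32(255), np.int32(290)) [ 0.6501 -0.1532] [ 0.6259 -0.1558]
(np.int32(254), np.int32(280)) [ 0.624  -0.1546] [ 0.5988 -0.1572]
(np.int32(296), np.int32(215)) [ 0.4459 -0.0529] [ 0.4143 -0.052 ]
D 2268
(np.int32(335), np.int32(297)) [ 0.6578 -0.1155] [ 0.6634 -0.0846]
(np.int32(320), np.int32(323)) [ 0.6185 -0.184 ] [ 0.6227 -0.1555]
(np.int32(231), np.int32(292)) [ 0.4439 -0.0816] [ 0.4418 -0.0495]
(np.int32(231), np.int32(282)) [ 0.444  -0.0518] [ 0.4419 -0.0185]
(np.int32(250), np.int32(262)) [0.4858 0.0077] [0.4852 0.0431]
(np.int32(333), np.int32(288)) [ 0.6572 -0.089 ] [ 0.6627 -0.0571]
W 9576
(np.int32(405), np.int32(297)) [ 0.6598 -0.0937] [ 0.6678 -0.1094]
(np.int32(400), np.int32(304)) [ 0.6551 -0.1018] [ 0.6627 -0.1182]
(np.int32(316), np.int32(325)) [ 0.5678 -0.1258] [ 0.5671 -0.1444]
(np.int32(205), np.int32(269)) [ 0.4547 -0.0633] [ 0.4434 -0.0761]
(np.int32(193), np.int32(257)) [ 0.443  -0.0504] [ 0.4307 -0.062 ]
(np.int32(219), np.int32(200)) [0.4755 0.0078] [0.4662 0.0016]
(np.int32(230), np.int32(192)) [0.4869 0.0153] [0.4787 0.0099]
(np.int32(400), np.int32(283)) [ 0.6532 -0.0778] [ 0.6606 -0.092 ]
```

View pics/crop1.png

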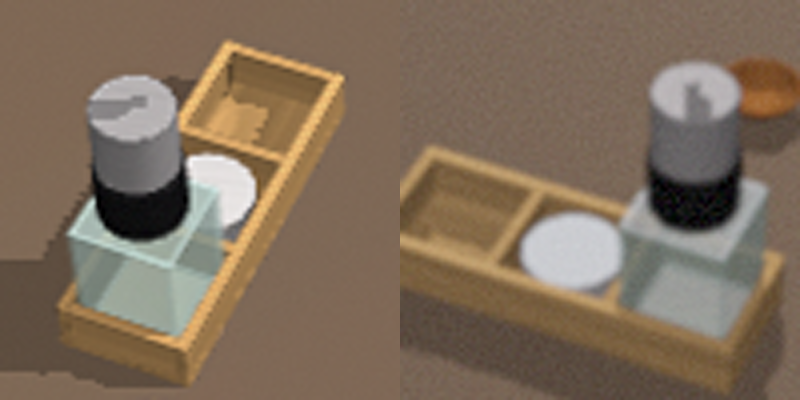

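The crop shows the grey steel cap seated on the black collar (scene top centre ≈ (273,232), side ≈ (314,248)). The blue and yellow cups are away on the counter. Next I fit the caddy corners and triangulate the cap top.

Run:
```python
from h import *
from scipy.optimize import least_squares
S=np.load('scene0.npy',allow_pickle=True).item();D=np.load('side0.npy',allow_pickle=True).item();W=np.load('wrist0.npy',allow_pickle=True).item()
def tri(us,ud):
    A=[];b=[]
    for c,u in ((S,us),(D,ud)):
        o,d=ray(c,*u); d/=np.linalg.norm(d); P=np.eye(3)-np.outer(d,d); A.append(P); b.append(P@o)
    A=np.vstack(A);b=np.hstack(b); x=np.linalg.lstsq(A,b,rcond=None)[0]; return x, np.linalg.norm(A@x-b)
print('cap top',tri((273.2,231.7),(313.8,248.2)))
# caddy y+ = empty end. corners (x,y) local
hx,hy=.0375,.1055
obs=[(S,(296.5,215.5),(-1,1)),(S,(325.8,224),(1,1)),(S,(255.5,282),(-1,-1)),(S,(287.5,292),(1,-1)),
(D,(231.5,282),(-1,1)),(D,(249,262),(1,1)),(D,(335,289),(1,-1)),(D,(321.5,312),(-1,-1)),
(W,(230,193),(1,1)),(W,(194,258),(-1,1)),(W,(404,294),(1,-1))]
pts=[(plane(c,*u,.032)[:2],s) for c,u,s in obs]
def f(p):
    r=[]
    for q,(sx,sy) in pts:
        l=np.array([sx*hx,sy*hy]); R=np.array([[np.cos(p[2]),-np.sin(p[2])],[np.sin(p[2]),np.cos(p[2])]])
        r+=list(R@l+p[:2]-q)
    return r
for s in (1,):
    p=least_squares(f,[.55,-.07,2.1],loss='soft_l1',f_scale=.003); print(p.x,p.cost)
    print(np.array(p.fun).reshape(-1,2).round(4).tolist())
    ax=np.array([-np.sin(p.x[2]),np.cos(p.x[2])])
    print('empty',p.x[:2]+.068*ax,'mill',p.x[:2]-.068*ax,'yaxis',ax)
```

```text
cap top (array([ 0.61211149, -0.10414196,  0.16006733]), np.float64(0.0006495683095642383))
[ 0.55477292 -0.07103434  1.05398095] 6.581753919858743e-05
[[-0.0031, 0.0004], [-0.0011, 0.0017], [-0.0016, -0.0042], [0.0019, -0.0031], [-0.0005, 0.0003], [-0.002, 0.0058], [0.0041, 0.0017], [0.003, -0.0009], [-0.0053, -0.0006], [0.0005, -0.0], [0.0066, -0.0003]]
empty [ 0.49565392 -0.03743459] mill [ 0.61389193 -0.10463409] yaxis [-0.86939715  0.49411394]
```

Request:
arm_command(deltas=[{"dx": -0.5,"dy": 0.2,"claw": -1},{"dx": -1.2,"dy": 0.45,"claw": -1},{"dx": -2.0,"dy": 0.75,"claw": -1},{"dx": -2.8,"dy": 1.0,"dz": 0.3,"claw": -1},{"dx": -3.3,"dy": 1.2,"dz": 0.7,"claw": -1},{"dx": -3.48,"dy": 1.25,"dz": 1.0,"claw": -1},{"dx": -3.48,"dy": 1.25,"dz": 1.0,"claw": -1},{"dx": -3.48,"dy": 1.25,"dz": 1.0,"claw": -1},{"dx": -3.48,"dy": 1.25,"dz": 1.0,"claw": -1}])

```text
schema error: expected keys dx, dy, dz, spin, claw
```

Run:
```python
from h import *
a=[]
for n,(u,v) in (('scene',(290,230)),('side',(310,240))):
    c=cam(n); np.save(n+'1.npy',c,allow_pickle=True); a.append(cv2.resize(c['image'][v-75:v+75,u-50:u+50],(400,600),interpolation=2))
save(np.hstack(a),'crop2.png')
s=telemetry.read_state(); print(s['ee_pos'],s['orientation'])
for n in('scene','side'):
    c=np.load(n+'1.npy',allow_pickle=True).item(); print(n,'tcp',proj(c,s['ee_pos']))
```

```text
[5.74706355e-01 2.18474516e-05 2.30848122e-01] [-2.22091779e+00 -2.22094796e+00  8.42456345e-04]
scene tcp [324.32878657 187.06499385]
side tcp [290.01096169 188.12796397]
```

View pics/crop2.png

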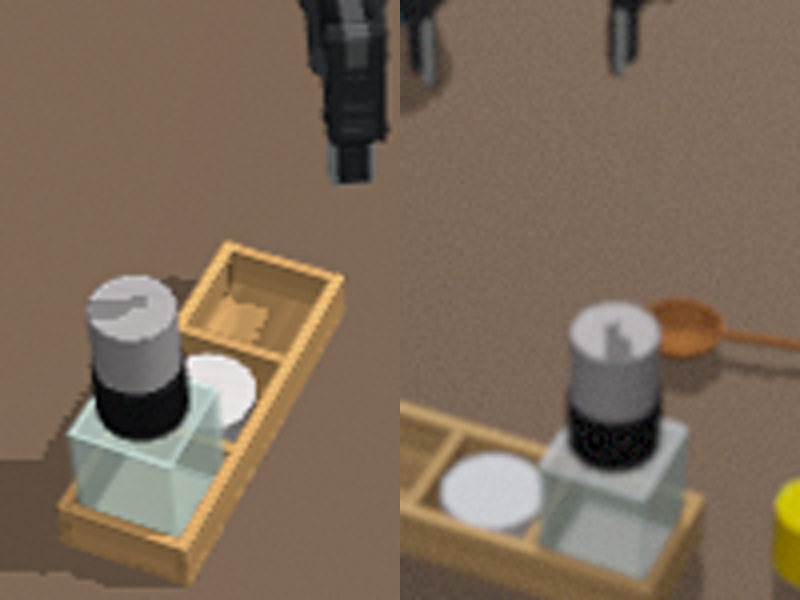

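The command was refused because every key must be given, so nothing moved. The picture shows the start pose: the open fingertips stand about 10–13 mm above the TCP, side pixel (315,184).

Request:
arm_command(deltas=[{"dx": -0.5,"dy": 0.2,"dz": 0,"spin": 0,"claw": -1},{"dx": -1.2,"dy": 0.45,"dz": 0,"spin": 0,"claw": -1},{"dx": -2.0,"dy": 0.75,"dz": 0,"spin": 0,"claw": -1},{"dx": -2.8,"dy": 1.0,"dz": 0.3,"spin": 0,"claw": -1},{"dx": -3.3,"dy": 1.2,"dz": 0.7,"spin": 0,"claw": -1},{"dx": -3.48,"dy": 1.25,"dz": 1.0,"spin": 0,"claw": -1},{"dx": -3.48,"dy": 1.25,"dz": 1.0,"spin": 0,"claw": -1},{"dx": -3.48,"dy": 1.25,"dz": 1.0,"spin": 0,"claw": -1},{"dx": -3.48,"dy": 1.25,"dz": 1.0,"spin": 0,"claw": -1}])

```text
clock: 1.0
ee_pos: [0.6125, -0.1036, 0.2017]
orientation: [-2.22, -2.222, -0.0]
force: [0.1, -0.1, 0.4]
opening: 0.085
grip_force: 0.0
```

Run:
```python
from h import *
c=cam('side'); u,v=310,220; a=cv2.resize(c['image'][v-50:v+50,u-50:u+50],(400,400),interpolation=2)
w=cam('wrist'); b=cv2.resize(w['image'][80:480,120:520],(400,400))
save(np.hstack([a,b]),'crop3.png')
s=w['s']; print(s['ee_pos'],s['orientation'],'side tcp',proj(c,s['ee_pos'])); np.save('wrist1.npy',w,allow_pickle=True)
```

```text
[ 0.61268396 -0.10354887  0.20214444] [2.21961320e+00 2.22215189e+00 9.77983016e-04] side tcp [314.32248122 231.08017587]
```

View pics/crop3.png

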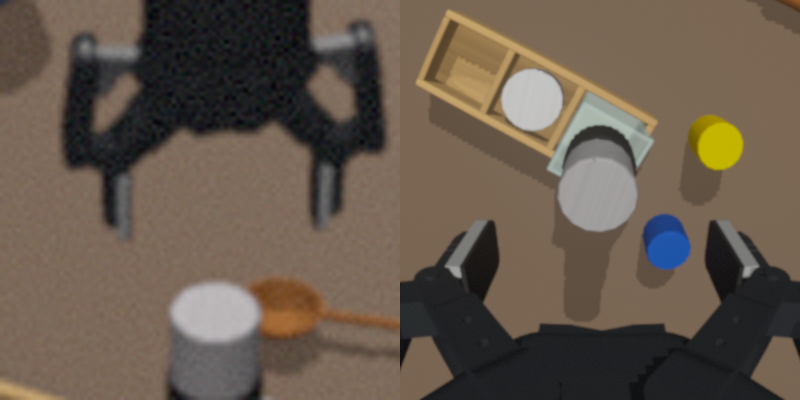

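The crop shows the cap top centred between the fingers (side (314,303 → crop 215,310), wrist (318,272)). The two views agree, so I go down and grip.

Request:
arm_command(deltas=[{"dx": 0,"dy": 0,"dz": 0.4,"spin": 0,"claw": -1},{"dx": 0,"dy": 0,"dz": 0.9,"spin": 0,"claw": -1},{"dx": 0,"dy": 0,"dz": 1.4,"spin": 0,"claw": -1},{"dx": 0,"dy": 0,"dz": 1.75,"spin": 0,"claw": -1},{"dx": 0,"dy": 0,"dz": 1.75,"spin": 0,"claw": -1},{"dx": 0,"dy": 0,"dz": 1.75,"spin": 0,"claw": -0.2},{"dx": 0,"dy": 0,"dz": 1.75,"spin": 0,"claw": 0.3},{"dx": 0,"dy": 0,"dz": 1.75,"spin": 0,"claw": 0.5},{"dx": 0,"dy": 0,"dz": 1.75,"spin": 0,"claw": 0.6},{"dx": 0,"dy": 0,"dz": 1.75,"spin": 0,"claw": 1},{"dx": 0,"dy": 0,"dz": 1.75,"spin": 0,"claw": 1},{"dx": 0,"dy": 0,"dz": 1.75,"spin": 0,"claw": 1},{"dx": 0,"dy": 0,"dz": 1.75,"spin": 0,"claw": 1}], force=25)

```text
clock: 2.18
ee_pos: [0.6129, -0.1051, 0.1511]
orientation: [2.22, 2.22, -0.0]
force: [-3.9, -0.3, 6.9]
opening: 0.0407
grip_force: 39.0
```

Request:
arm_command(deltas=[{"dx": 0,"dy": 0,"dz": -0.15,"spin": 0,"claw": 1},{"dx": 0,"dy": 0,"dz": -0.4,"spin": 0,"claw": 1},{"dx": 0,"dy": 0,"dz": -0.7,"spin": 0,"claw": 1},{"dx": 0,"dy": 0,"dz": -1.0,"spin": 0,"claw": 1},{"dx": 0,"dy": 0,"dz": -1.3,"spin": 0,"claw": 1},{"dx": 0,"dy": 0,"dz": -1.55,"spin": 0,"claw": 1},{"dx": 0,"dy": 0,"dz": -1.7,"spin": 0,"claw": 1},{"dx": 0,"dy": 0,"dz": -1.7,"spin": 0,"claw": 1},{"dx": 0,"dy": 0,"dz": -1.7,"spin": 0,"claw": 1}])

```text
clock: 2.93
ee_pos: [0.6126, -0.1044, 0.2]
orientation: [2.221, 2.221, 0.0]
force: [-0.1, 0.3, -1.2]
opening: 0.0407
grip_force: 38.9
```

Run:
```python
from h import *
a=[]
for n,(u,v) in (('scene',(275,210)),('side',(313,225))):
    c=cam(n); np.save(n+'2.npy',c,allow_pickle=True); a.append(cv2.resize(c['image'][v-65:v+65,u-50:u+50],(400,520),interpolation=2))
    print(n,'tcp',proj(c,c['s']['ee_pos']),c['s']['ee_pos'])
save(np.hstack(a),'crop4.png')
```

```text
scene tcp [271.25038287 217.62039499] [ 0.61256995 -0.10444088  0.19999317]
side tcp [314.11268585 232.46978052] [ 0.6122491  -0.10434178  0.19940497]
```

View pics/crop4.png

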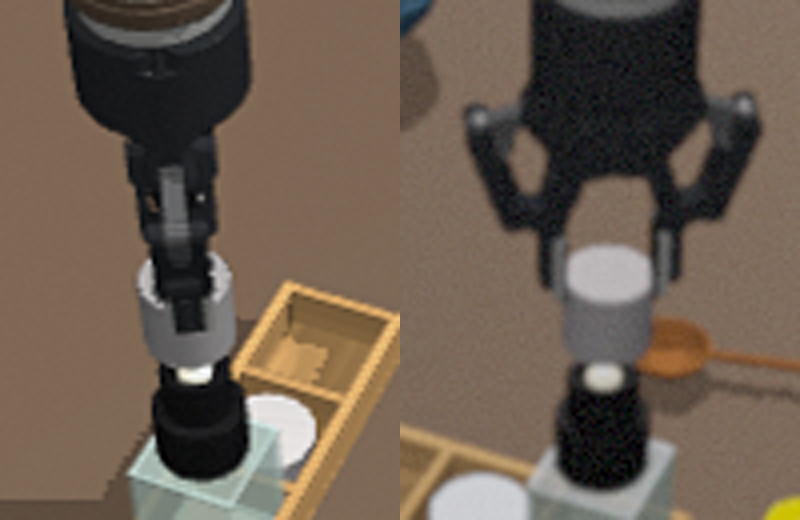

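The crop shows the cap held level and centred between the fingers (scene (272,216), side (315,232)), clear above the black stub. Now I carry it over the empty compartment.

Request:
arm_command(deltas=[{"dx": 0.15,"dy": -0.25,"dz": -0.1,"spin": 0,"claw": 1},{"dx": 0.4,"dy": -0.7,"dz": -0.1,"spin": 0,"claw": 1},{"dx": 0.7,"dy": -1.25,"dz": -0.1,"spin": 0,"claw": 1},{"dx": 1.05,"dy": -1.85,"dz": 0,"spin": 0,"claw": 1},{"dx": 1.4,"dy": -2.5,"dz": 0,"spin": 0,"claw": 1},{"dx": 1.7,"dy": -3.05,"dz": 0.3,"spin": 0,"claw": 1},{"dx": 1.95,"dy": -3.5,"dz": 0.8,"spin": 0,"claw": 1},{"dx": 2.1,"dy": -3.75,"dz": 1.4,"spin": 0,"claw": 1},{"dx": 2.18,"dy": -3.88,"dz": 2.1,"spin": 0,"claw": 1},{"dx": 2.18,"dy": -3.88,"dz": 2.8,"spin": 0,"claw": 1},{"dx": 2.18,"dy": -3.88,"dz": 3.4,"spin": 0,"claw": 1},{"dx": 2.18,"dy": -3.88,"dz": 3.8,"spin": 0,"claw": 1},{"dx": 2.18,"dy": -3.88,"dz": 4.0,"spin": 0,"claw": 1},{"dx": 2.18,"dy": -3.88,"dz": 4.0,"spin": 0,"claw": 1},{"dx": 2.18,"dy": -3.88,"dz": 4.0,"spin": 0,"claw": 1}])

```text
clock: 4.28
ee_pos: [0.496, -0.0389, 0.0801]
orientation: [-2.221, -2.222, 0.0]
force: [1.0, 0.1, -0.8]
opening: 0.0406
grip_force: 39.0
```

Run:
```python
from h import *
a=[]
for n,(u,v) in (('scene',(300,225)),('side',(270,270))):
    c=cam(n); np.save(n+'3.npy',c,allow_pickle=True); a.append(cv2.resize(c['image'][v-50:v+50,u-50:u+50],(400,400),interpolation=2))
    print(n,'tcp',proj(c,c['s']['ee_pos']),c['s']['ee_pos'])
save(np.hstack(a),'crop5.png')
```

```text
scene tcp [303.14630458 215.27990215] [ 0.49600862 -0.03893558  0.08010043]
side tcp [254.66444501 259.50639326] [ 0.49655516 -0.03910919  0.08065153]
```

View pics/crop5.png

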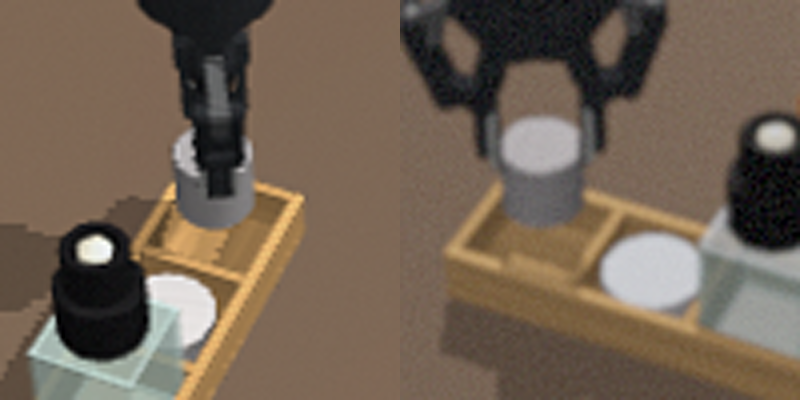

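The picture shows the cap over the empty compartment, with both views matching the measured target (scene (303,227), side (255,271)). I lower it.

Request:
arm_command(deltas=[{"dx": 0,"dy": 0,"dz": 0.3,"spin": 0,"claw": 1},{"dx": 0,"dy": 0,"dz": 0.7,"spin": 0,"claw": 1},{"dx": 0,"dy": 0,"dz": 1.05,"spin": 0,"claw": 1},{"dx": 0,"dy": 0,"dz": 1.3,"spin": 0,"claw": 1},{"dx": 0,"dy": 0,"dz": 1.38,"spin": 0,"claw": 1},{"dx": 0,"dy": 0,"dz": 1.38,"spin": 0,"claw": 1},{"dx": 0,"dy": 0,"dz": 1.38,"spin": 0,"claw": 1}])

```text
clock: 4.97
ee_pos: [0.4962, -0.0391, 0.0385]
orientation: [2.221, 2.221, 0.0]
force: [-0.6, -0.0, -0.4]
opening: 0.0405
grip_force: 39.0
```

Request:
arm_command(deltas=[{"dx": 0,"dy": 0,"dz": 0.03,"spin": 0,"claw": 1},{"dx": 0,"dy": 0,"dz": 0.06,"spin": 0,"claw": 1},{"dx": 0,"dy": 0,"dz": 0.08,"spin": 0,"claw": 1},{"dx": 0,"dy": 0,"dz": 0.08,"spin": 0,"claw": 1}])

```text
clock: 5.3
ee_pos: [0.4962, -0.0391, 0.0361]
orientation: [2.221, 2.221, 0.0]
force: [1.0, -0.6, -0.8]
opening: 0.0404
grip_force: 39.0
```

Request:
arm_command(deltas=[{"dx": 0,"dy": 0,"dz": 0.03,"spin": 0,"claw": 1},{"dx": 0,"dy": 0,"dz": 0.06,"spin": 0,"claw": 1},{"dx": 0,"dy": 0,"dz": 0.06,"spin": 0,"claw": 1},{"dx": 0,"dy": 0,"dz": 0.06,"spin": 0,"claw": 1}])

```text
clock: 5.63
ee_pos: [0.4962, -0.0391, 0.0342]
orientation: [2.221, 2.221, 0.0]
force: [-0.2, 0.9, 0.0]
opening: 0.0405
grip_force: 39.0
```

Request:
arm_command(deltas=[{"dx": 0,"dy": 0,"dz": 0.03,"spin": 0,"claw": 1},{"dx": 0,"dy": 0,"dz": 0.05,"spin": 0,"claw": 1},{"dx": 0,"dy": 0,"dz": 0.05,"spin": 0,"claw": 1},{"dx": 0,"dy": 0,"dz": 0.05,"spin": 0,"claw": 1}])

```text
clock: 5.97
ee_pos: [0.4963, -0.0391, 0.034]
orientation: [-2.221, -2.222, 0.001]
force: [-5.0, 0.7, 12.6]
opening: 0.0404
grip_force: 41.5
```

Contact with the floor at TCP z 0.034, as expected. I ease off and release gently.

Request:
arm_command(deltas=[{"dx": 0,"dy": 0,"dz": -0.04,"spin": 0,"claw": 1},{"dx": 0,"dy": 0,"dz": -0.04,"spin": 0,"claw": 0.05},{"dx": 0,"dy": 0,"dz": -0.04,"spin": 0,"claw": 0.0},{"dx": 0,"dy": 0,"dz": -0.04,"spin": 0,"claw": -0.05},{"dx": 0,"dy": 0,"dz": -0.04,"spin": 0,"claw": -0.1},{"dx": 0,"dy": 0,"dz": -0.04,"spin": 0,"claw": -0.2},{"dx": 0,"dy": 0,"dz": -0.04,"spin": 0,"claw": -0.4},{"dx": 0,"dy": 0,"dz": -0.04,"spin": 0,"claw": -0.7},{"dx": 0,"dy": 0,"dz": -0.04,"spin": 0,"claw": -1},{"dx": 0,"dy": 0,"dz": -0.04,"spin": 0,"claw": -1},{"dx": 0,"dy": 0,"dz": -0.04,"spin": 0,"claw": -1},{"dx": 0,"dy": 0,"dz": -0.04,"spin": 0,"claw": -1}])

```text
clock: 6.97
ee_pos: [0.4961, -0.039, 0.0339]
orientation: [-2.221, -2.221, 0.0]
force: [0.3, -0.1, -0.7]
opening: 0.0852
grip_force: 0.0
```

Request:
arm_command(deltas=[{"dx": 0,"dy": 0,"dz": -0.3,"spin": 0,"claw": -1},{"dx": 0,"dy": 0,"dz": -0.8,"spin": 0,"claw": -1},{"dx": 0,"dy": 0,"dz": -1.5,"spin": 0,"claw": -1},{"dx": 0,"dy": 0,"dz": -2.4,"spin": 0,"claw": -1},{"dx": 0,"dy": 0,"dz": -3.4,"spin": 0,"claw": -1},{"dx": 0,"dy": 0,"dz": -4.4,"spin": 0,"claw": -1},{"dx": 0,"dy": 0,"dz": -5.1,"spin": 0,"claw": -1},{"dx": 0,"dy": 0,"dz": -5.3,"spin": 0,"claw": -1},{"dx": 0,"dy": 0,"dz": -5.3,"spin": 0,"claw": -1},{"dx": 0,"dy": 0,"dz": -5.3,"spin": 0,"claw": -1}])

```text
clock: 7.8
ee_pos: [0.4956, -0.0389, 0.1922]
orientation: [-2.221, -2.221, 0.001]
force: [-1.3, 0.0, -0.2]
opening: 0.0853
grip_force: 0.0
```

Run:
```python
from h import *
a=[];C={}
for n,(u,v) in (('scene',(290,240)),('side',(285,270))):
    c=cam(n); C[n]=c; np.save(n+'4.npy',c,allow_pickle=True); a.append(cv2.resize(c['image'][v-50:v+50,u-50:u+50],(400,400),interpolation=2))
save(np.hstack(a),'crop6.png')
print(C['side']['s']['ee_pos'])
```

```text
[ 0.49508067 -0.03870464  0.19131735]
```

View pics/crop6.png

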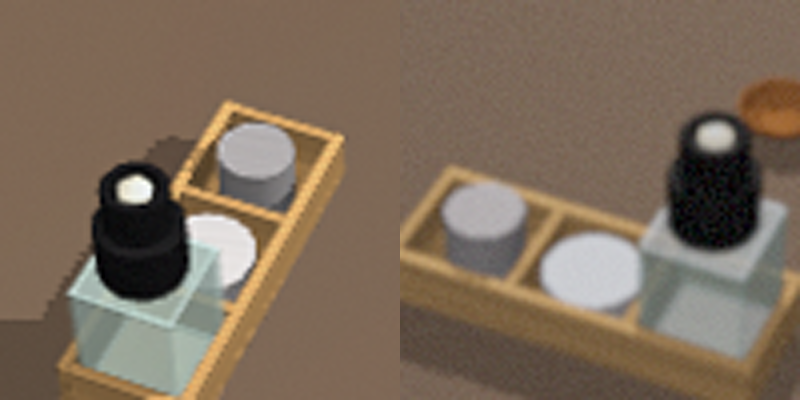

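The cap stands upright in the empty compartment (scene (304,227), side (256,272)). The black head is exposed, with its top at scene (274,237) and side (314,254). I check the numbers.

Run:
```python
from h import *
S=np.load('scene4.npy',allow_pickle=True).item();D=np.load('side4.npy',allow_pickle=True).item()
print('cap',plane(S,304.2,227.5,.046),plane(D,256.2,272.5,.046))
print('head',plane(S,273.8,237,.1485),plane(D,313.7,254.2,.1485))
# inner pocket corners (top rim, inner edges) for the centre
```

```text
cap [ 0.50069599 -0.03829096  0.046     ] [ 0.49818171 -0.04206164  0.046     ]
head [ 0.6149195  -0.10380967  0.1485    ] [ 0.61188964 -0.10918966  0.1485    ]
```

Request:
arm_command(deltas=[{"dx": -0.2,"dy": 0.35,"dz": 0,"spin": 0,"claw": -1},{"dx": -0.55,"dy": 1.0,"dz": 0,"spin": 0,"claw": -1},{"dx": -1.0,"dy": 1.8,"dz": 0,"spin": 0,"claw": -1},{"dx": -1.5,"dy": 2.7,"dz": 0,"spin": 0,"claw": -1},{"dx": -1.95,"dy": 3.45,"dz": 0,"spin": 0,"claw": -1},{"dx": -2.2,"dy": 3.9,"dz": 0,"spin": 0,"claw": -1},{"dx": -2.2,"dy": 3.9,"dz": 0,"spin": 0,"claw": -1},{"dx": -2.2,"dy": 3.9,"dz": 0.1,"spin": 0,"claw": -1},{"dx": -2.2,"dy": 3.9,"dz": 0.6,"spin": 0,"claw": -1},{"dx": -2.2,"dy": 3.9,"dz": 1.2,"spin": 0,"claw": -1},{"dx": -2.2,"dy": 3.9,"dz": 1.9,"spin": 0,"claw": -1},{"dx": -2.2,"dy": 3.9,"dz": 2.5,"spin": 0,"claw": -1},{"dx": -2.2,"dy": 3.9,"dz": 3.0,"spin": 0,"claw": -1},{"dx": -2.2,"dy": 3.9,"dz": 3.2,"spin": 0,"claw": -1},{"dx": -2.2,"dy": 3.9,"dz": 3.2,"spin": 0,"claw": -1},{"dx": -2.2,"dy": 3.9,"dz": 3.2,"spin": 0,"claw": -1}])

```text
clock: 9.23
ee_pos: [0.6125, -0.1045, 0.0969]
orientation: [-2.221, -2.221, 0.0]
force: [0.0, 0.7, 0.0]
opening: 0.0854
grip_force: 0.0
```

Request:
arm_command(deltas=[{"dx": 0,"dy": 0,"dz": 0.03,"spin": 0,"claw": -0.4},{"dx": 0,"dy": 0,"dz": 0.03,"spin": 0,"claw": -0.2},{"dx": 0,"dy": 0,"dz": 0.03,"spin": 0,"claw": -0.1},{"dx": 0,"dy": 0,"dz": 0.03,"spin": 0,"claw": 0.0},{"dx": 0,"dy": 0,"dz": 0.03,"spin": 0,"claw": 0.1},{"dx": 0,"dy": 0,"dz": 0.03,"spin": 0,"claw": 1},{"dx": 0,"dy": 0,"dz": 0.03,"spin": 0,"claw": 1},{"dx": 0,"dy": 0,"dz": 0.03,"spin": 0,"claw": 1},{"dx": 0,"dy": 0,"dz": 0.03,"spin": 0,"claw": 1},{"dx": 0,"dy": 0,"dz": 0.03,"spin": 0,"claw": 1}], force=60)

```text
clock: 10.07
ee_pos: [0.6134, -0.1054, 0.0972]
orientation: [2.221, 2.221, -0.0]
force: [-3.3, -0.8, 6.9]
opening: 0.0462
grip_force: 60.8
```

Request:
arm_command(deltas=[{"dx": 0,"dy": 0,"dz": 0,"spin": -0.3,"claw": 1},{"dx": 0,"dy": 0,"dz": 0,"spin": -0.8,"claw": 1},{"dx": 0,"dy": 0,"dz": 0,"spin": -1.4,"claw": 1},{"dx": 0,"dy": 0,"dz": 0,"spin": -2.0,"claw": 1},{"dx": 0,"dy": 0,"dz": 0,"spin": -2.6,"claw": 1},{"dx": 0,"dy": 0,"dz": -0.01,"spin": -3.2,"claw": 1},{"dx": 0,"dy": 0,"dz": -0.01,"spin": -3.8,"claw": 1},{"dx": 0,"dy": 0,"dz": -0.02,"spin": -4.4,"claw": 1},{"dx": 0,"dy": 0,"dz": -0.02,"spin": -5.0,"claw": 1},{"dx": 0,"dy": 0,"dz": -0.03,"spin": -5.6,"claw": 1},{"dx": 0,"dy": 0,"dz": -0.03,"spin": -6.0,"claw": 1},{"dx": 0,"dy": 0,"dz": -0.03,"spin": -6.2,"claw": 1},{"dx": 0,"dy": 0,"dz": -0.03,"spin": -6.2,"claw": 1}])

```text
clock: 11.15
ee_pos: [0.6132, -0.105, 0.0979]
orientation: [1.396, 2.814, 0.0]
force: [-2.0, -0.1, 5.7]
opening: 0.046
grip_force: 60.8
```

Run:
```python
from h import *
s=telemetry.read_state(); print({k:np.round(s[k],4) for k in('ee_pos','orientation','force','wrist_torque','joint_pos','opening','grip_force')})
R=cv2.Rodrigues(np.array(s['orientation']))[0]; print(R.round(3), np.degrees(np.arctan2(R[1,1],R[0,1])))
```

```text
{'ee_pos': array([ 0.6132, -0.105 ,  0.0979]), 'orientation': array([1.3958e+00, 2.8142e+00, 1.0000e-04]), 'force': array([-2.0156, -0.0781,  5.6897]), 'wrist_torque': array([ 0.1052,  0.514 , -0.0532]), 'joint_pos': array([-3.6360e-01,  4.0640e-01,  1.5707e+00,  1.0000e-04,  1.1642e+00,
       -1.0136e+00]), 'opening': np.float64(0.046), 'grip_force': np.float64(60.8186)}
[[-0.605  0.796  0.   ]
 [ 0.796  0.605 -0.   ]
 [-0.     0.    -1.   ]] 37.238320804361244
```

Request:
arm_command(deltas=[{"dx": 0,"dy": 0,"dz": 0,"spin": -0.4,"claw": 1},{"dx": 0,"dy": 0,"dz": 0,"spin": -0.9,"claw": 1},{"dx": 0,"dy": 0,"dz": 0,"spin": -1.5,"claw": 1},{"dx": 0,"dy": 0,"dz": -0.01,"spin": -2.1,"claw": 1},{"dx": 0,"dy": 0,"dz": -0.01,"spin": -2.7,"claw": 1},{"dx": 0,"dy": 0,"dz": -0.02,"spin": -3.3,"claw": 1},{"dx": 0,"dy": 0,"dz": -0.02,"spin": -3.9,"claw": 1},{"dx": 0,"dy": 0,"dz": -0.02,"spin": -4.5,"claw": 1},{"dx": 0,"dy": 0,"dz": -0.03,"spin": -5.1,"claw": 1},{"dx": 0,"dy": 0,"dz": -0.03,"spin": -5.6,"claw": 1},{"dx": 0,"dy": 0,"dz": -0.03,"spin": -6.0,"claw": 1},{"dx": 0,"dy": 0,"dz": -0.03,"spin": -6.2,"claw": 1},{"dx": 0,"dy": 0,"dz": -0.03,"spin": -6.2,"claw": 1},{"dx": 0,"dy": 0,"dz": -0.03,"spin": -6.2,"claw": 1}])

```text
clock: 12.32
ee_pos: [0.6129, -0.1053, 0.0985]
orientation: [-0.427, -3.112, 0.001]
force: [-3.4, -0.2, 5.7]
opening: 0.0463
grip_force: 60.8
```

Run:
```python
from h import *
s=telemetry.read_state(); print({k:np.round(s[k],4) for k in('ee_pos','force','wrist_torque','joint_pos','opening','grip_force')})
R=cv2.Rodrigues(np.array(s['orientation']))[0]; print(np.degrees(np.arctan2(R[1,1],R[0,1])))
c=cam('side'); u,v=310,265; a=cv2.resize(c['image'][v-50:v+50,u-50:u+50],(400,400),interpolation=2)
c=cam('scene'); u,v=275,255; b=cv2.resize(c['image'][v-50:v+50,u-50:u+50],(400,400),interpolation=2)
save(np.hstack([a,b]),'crop7.png')
```

```text
{'ee_pos': array([ 0.6129, -0.1053,  0.0985]), 'force': array([-3.4045, -0.215 ,  5.7045]), 'wrist_torque': array([-0.0686,  0.6242, -0.0676]), 'joint_pos': array([-3.6390e-01,  4.0550e-01,  1.5706e+00, -6.0000e-04,  1.1659e+00,
       -1.6620e+00]), 'opening': np.float64(0.0463), 'grip_force': np.float64(60.8019)}
74.38792153507212
```

Request:
arm_command(deltas=[{"dx": 0,"dy": 0,"dz": -0.04,"spin": 0,"claw": 1},{"dx": 0,"dy": 0,"dz": -0.08,"spin": 0,"claw": 1},{"dx": 0,"dy": 0,"dz": -0.12,"spin": 0,"claw": 1},{"dx": 0,"dy": 0,"dz": -0.15,"spin": 0,"claw": 1},{"dx": 0,"dy": 0,"dz": -0.18,"spin": 0,"claw": 1},{"dx": 0,"dy": 0,"dz": -0.18,"spin": 0,"claw": 1},{"dx": 0,"dy": 0,"dz": -0.18,"spin": 0,"claw": 1}])

```text
clock: 13.0
ee_pos: [0.6131, -0.105, 0.1032]
orientation: [0.426, 3.113, -0.0]
force: [-0.9, -0.5, -0.1]
opening: 0.0463
grip_force: 61.4
```

Run:
```python
from h import *
c=cam('side'); s=telemetry.read_state(); print(np.round(s['ee_pos'],4),np.round(s['force'],2)); u,v=310,270; a=cv2.resize(c['image'][v-50:v+50,u-50:u+50],(400,400),interpolation=2)
c=cam('scene'); u,v=275,255; b=cv2.resize(c['image'][v-50:v+50,u-50:u+50],(400,400),interpolation=2)
save(np.hstack([a,b]),'crop8.png')
```

```text
[ 0.613  -0.105   0.1031] [-0.38 -0.48 -0.97]
```

View pics/crop8.png

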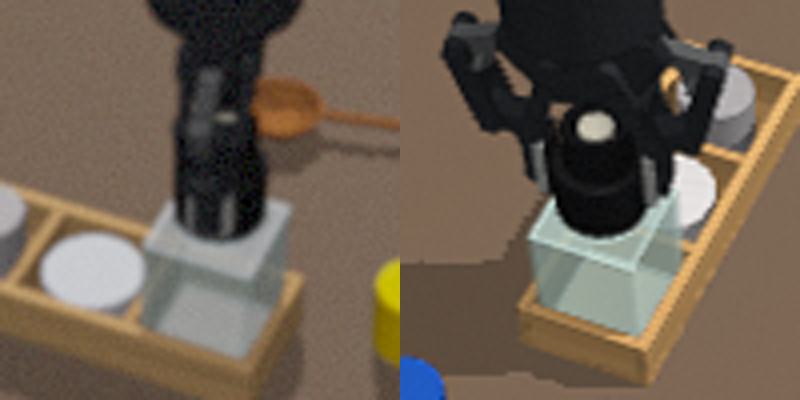

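The jar is seated unchanged (shoulder corner at scene (257,265)), the head is still in the grip, and the load is only about the head's own weight, so the threads are free. I keep lifting straight up.

Request:
arm_command(deltas=[{"dx": 0,"dy": 0,"dz": -0.06,"spin": 0,"claw": 1},{"dx": 0,"dy": 0,"dz": -0.12,"spin": 0,"claw": 1},{"dx": 0,"dy": 0,"dz": -0.18,"spin": 0,"claw": 1},{"dx": 0,"dy": 0,"dz": -0.18,"spin": 0,"claw": 1}])

```text
clock: 13.43
ee_pos: [0.6138, -0.1052, 0.1095]
orientation: [0.426, 3.111, -0.0]
force: [0.2, -0.4, -0.3]
opening: 0.0465
grip_force: 61.5
```

Request:
arm_command(deltas=[{"dx": 0,"dy": 0,"dz": -0.08,"spin": 0,"claw": 1},{"dx": 0,"dy": 0,"dz": -0.2,"spin": 0,"claw": 1},{"dx": 0,"dy": 0,"dz": -0.35,"spin": 0,"claw": 1},{"dx": 0,"dy": 0,"dz": -0.5,"spin": 0,"claw": 1},{"dx": 0,"dy": 0,"dz": -0.65,"spin": 0,"claw": 1},{"dx": 0,"dy": 0,"dz": -0.8,"spin": 0,"claw": 1},{"dx": 0,"dy": 0,"dz": -0.95,"spin": 0,"claw": 1},{"dx": 0,"dy": 0,"dz": -1.05,"spin": 0,"claw": 1},{"dx": 0,"dy": 0,"dz": -1.1,"spin": 0,"claw": 1},{"dx": 0,"dy": 0,"dz": -1.1,"spin": 0,"claw": 1},{"dx": 0,"dy": 0,"dz": -1.1,"spin": 0,"claw": 1},{"dx": 0,"dy": 0,"dz": -1.1,"spin": 0,"claw": 1},{"dx": 0,"dy": 0,"dz": -1.1,"spin": 0,"claw": 1},{"dx": 0,"dy": 0,"dz": -1.1,"spin": 0,"claw": 1}])

```text
clock: 14.6
ee_pos: [0.6129, -0.105, 0.1413]
orientation: [-0.426, -3.112, -0.0]
force: [-0.3, -0.5, -0.9]
opening: 0.0464
grip_force: 61.5
```

Run:
```python
from h import *
c=cam('side'); s=telemetry.read_state(); print(np.round(s['ee_pos'],4),np.round(s['force'],2),s['clock']); u,v=290,260; a=cv2.resize(c['image'][v-65:v+65,u-50:u+50],(400,520),interpolation=2)
c=cam('scene'); u,v=285,245; b=cv2.resize(c['image'][v-65:v+65,u-50:u+50],(400,520),interpolation=2)
save(np.hstack([a,b]),'crop9.png')
```

```text
[ 0.613  -0.1049  0.1413] [-0.4   0.31 -0.4 ] 14.65
```

View pics/crop9.png

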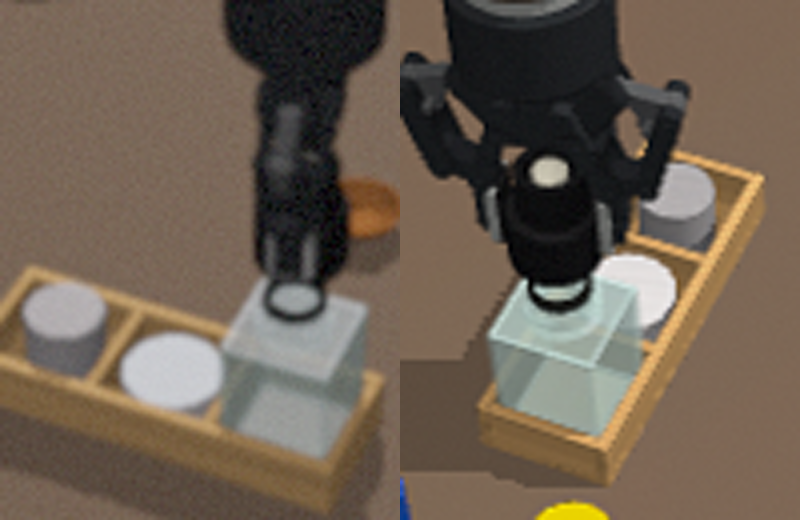

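The picture shows the head level in the grip above the neck ring (side (314,270)), about 25 mm clear by TCP travel. The jar is seated and the cap upright at side (256,273).

```bash
python3 -c "
from plant import arm; print(arm.hand_in())"
```

```text
the job is handed in; nothing more can be done
None
```

The job is handed in: the dust cap stands open end down in the empty compartment, and the unscrewed head is gripped level about 25 mm above the seated jar's mouth; hand-in returned no verdict.

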